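# Free a seized spray can from its leaning holder

### The arm

A 6-joint arm with a two-finger parallel gripper is mounted at the origin on a cart in front of the work surface, level with it; the furniture and walls round the work are solid. World frame = base frame: x ahead of the robot, y to its left, z up, the work surface at z = 0. Lengths are in m, angles in rad, forces in N, time in s.
With the tool pointing down it reaches from about 0.375 to 0.9 m from the base axis. Payload 3.1 kg.
Tool frame: the origin (TCP) lies between the finger pads; the fingertips stand 17 mm ahead of it and the grasp point (between the pads) lies 2 mm behind it; z points along the fingers, y is the line along which they close (so a half turn about z gives the same grasp; the last joint's range is limited). The gripper opens to 85 mm and grips with 20 to 120 N. Pads are 22 mm wide; open, the fingers measure 114 mm over their backs; the gripper's body (76 mm by 85 mm) begins 54 mm behind the grasp point. The pads swing forward as they close: fully open they stand 13 mm farther back than shut.
Start: joints at [-1.512, 0.527, 1.433, -0, 1.181, -0.178], TCP at [0.147, -0.607, 0.248] pointing down, gripper open.
Joint ranges: [-3.08, 3.08], [-0.75, 2.2], [0.22, 2.44], [-1.43, 4.57], [0, 2.65], [-2.85, 2.85]. Speed limits (rad/s): [2.79, 2.79, 3.14, 3.14, 3.14, 3.14].

### API

Orientations are given as a unit quaternion [x, y, z, w].
In Python, from station import sense, vision, order gives the robot as it stands.
- The arm moves only by the shell command python3 -m crank 'ROWS' [OPENING] [FORCE]. ROWS is JSON, a list of rows, each an object with "dp": the shift along the world's x, y, z in units of 30 mm (1.0 is 30 mm), a list of three; "angular": the turn, a rotation vector about the world's x, y, z in degrees, a list of three. In form: [{"dp": [dx, dy, dz], "angular": [ax, ay, az]}, ...]. A call has 1 to 20 rows; each row shifts and turns the commanded pose from where the row before left it; what a row does not reach is not made up. A row lasts 1/10 s, in which the tool goes at most 50 mm and 8.59 degrees, less where a joint would pass 70% of its speed; a pose out of reach is approached as far as the arm can. A call is refused whole if a number of a shift passes 1 or a number of a turn 8.59, either way. A call with a gripper value outside its range is refused whole. OPENING is the closure, from 0 (fully open) to 1 (shut), set as the call begins (- or left out, the last holds). The fingers move at their own pace and stop on an object; FORCE is the grip in N (left out, the last holds). Time passes only in rows, so rows that do not move let the fingers close. It gives the time, the measured TCP pose, the force, the opening and the grip force at its end, in the units of the state.
- sense(): the state, without advancing time (a new reading comes with each control period).
- vision.snapshot(name): name is "scene" or "top" or "wrist"; returns a dict with "image" (384x512x3 uint8, blue, green, red), "range_z" (384x512 float32, m along the optical axis (not along the pixel's ray), 0 where there is no reading), "mtx" (3x3 intrinsics, pixels), "pose" (4x4, takes a point from camera to world coordinates); the wrist camera has in their place "mount" (4x4, takes a point from camera to tool coordinates, whose origin is the TCP and whose axes are the flange's). Camera axes: x right, y down, z forward; pixel columns grow to the right and rows downward; lengths in m; the calibration is good to about 2 mm. A picture is of the moment at which its call begins: read the wrist's pose just before it.
- order.sign_off(): hands the job in; it is judged then, once.
The state is a dict: "t": time; "q": joint angles; "qd": joint speeds; "tau": joint torques, N m; "tcp_pos": TCP position; "tool_rot": TCP orientation; "force": force on the tool from outside, world axes, zero at the start; "ft_torque": the same for the moment, N m; "finger_gap": opening from 0.0 (shut) to 1.0 (fully open); "gripper_force": force on a finger pad.
Only numpy, scipy, OpenCV 4.12 (cv2) and the standard library are available. Lean on these libraries where they do the work, as an engineer would, in place of code of your own. Each camera call takes 0.05 s, during which the arm holds its last target. There are 200 camera calls.

### The job

Swing the wire bail with the red grip back off the spray can, then free the can, which dried paint has seized in its leaning cup: twist it to and fro about its own axis while drawing it gently out along that axis, because a straight pull only lifts the black cup out of its seat, which must not happen. Set the can down upright (do not let it drop) near the middle of the blue tray and let go, then swing the bail forward again to its stop over the empty cup. Leave the tape roll, the bottles and the paint pot where they are.

Things in the scene. Friction and masses are not known exactly. Their poses are not given: they have to be found in the camera images.
- can_mid (a point): centre of the olive spray can with green cap, 43 mm diameter (cap 41), 121 mm long, about 0.15 kg; z axis along the can towards the cap; base 60.5 mm below this point, cap top 60.5 mm above. At the start it stands on the cup's floor, leaning 29 degrees from vertical towards the holder's front. Its lowest 40 mm are in the cup; above that it can be grasped all round
- holder: fixed grey can stand with a dark steel foot 165 x 124 x 10 mm; origin at the centre of the foot's underside; its -x axis is the front, to which cup and can lean; y is the line of the bail's pivot. The upright cheeks beside the cup reach 85 mm above the table and, with the bail, out to 51 mm each side in y
- cup_floor (a point): centre of the black cup's inner floor (cup 62 mm outside, rim 40 mm above its floor); z is the axis along which the can comes out. Sprung pads clasp the can's lowest 23 mm: it slides with 15 to 21 N of friction in whatever direction it moves, so while it is turned (0.4 N m) a slow draw of 1 mm per 4 mm of turn at its side takes only some 5 N; 24 mm out it is free
- cup (a joint): lift of the cup out of its seat, m, along its own axis; 0 seated, limit 0.02. A spring and its weight hold it down with about 10 N, rising by 0.15 N a mm, so a straight pull on the seized can lifts it. It must stay under 0.006
- bail (a joint): angle of the wire bail, rad: 0 at its forward stop, in line with the cup axis and across above the can's cap (as at the start, within 0.15); grows as it swings back, away from the holder's front (upright at 0.5), to a stop at 1.5. It stays where it is left; about 1 to 2 N at the grip moves it
- bail_grip (a point): centre of the red grip sleeve (56 mm long along the holder's y, 14 mm thick) on the crossbar of the wire bail, 130 mm from the pivot line; at the start 24 mm above the top of the cap
- bail_pivot (a point): point on the bail's pivot line, midway between its two pivots (line along the holder's y axis)
- tray_in (a point): centre of the inner floor of the fixed square blue tray, 130 x 130 mm with a lip 11 mm high; its floor is 4 mm above the table
- tape_mid (a point): centre of the masking tape roll, 68 mm across, 18 mm high, loose: leave alone
- glue_mid (a point): centre of the white cement bottle with green cap, 30 mm across, 61 mm high, loose: leave alone
- pot_mid (a point): centre of the small olive paint pot with black lid, 33 mm across, 34 mm high, loose: leave alone
- thinner_mid (a point): centre of the square thinner bottle with green cap, 39 mm wide, 68 mm high, loose: leave alone
Mind the look-alikes: they are no part of the job. Of the things that look like the part that bears can_mid, the smaller one is meant.

How it is judged:
By the outcome, as a careful person would: the job done as asked, in the order asked, and still so for the second after the job is handed in, with the robot touching nothing.
It also fails if it takes over 72 s, if anything falls off the work surface, if the arm or the gripper's body presses on something with over 40 N, if the wrist force passes 120 N, or if a joint passes its speed limit or range.

## Working session

There is one attempt and no reset: what is moved stays moved. The work goes in short steps, Python scripts to look and compute and a shell command to move; the robot and the scene stay as the last step left them, time stands still between calls to the robot, and variables do not carry over. Pictures are saved under pics/ and viewed, at most 10 in all, crops included, and the job is handed in when it is done.

```bash
ls; mkdir -p pics; python3 - <<'E'
from station import sense, vision
import cv2,numpy as np
s=sense();print(s)
a=[]
for n in("scene","top"):
    d=vision.snapshot(n);np.savez(n+".npz",**d);print(n,d["mtx"].tolist(),np.round(d["pose"],3).tolist());cv2.imwrite(f"pics/{n}.png",d["image"])
E
```

```text
pics
{'t': 0.0, 'q': array([-1.51147870e+00,  5.28459511e-01,  1.43394720e+00,  7.41367797e-06,
        1.18135551e+00, -1.78476669e-01]), 'qd': array([ 0.00080653,  0.00012204,  0.00089895,  0.00038587, -0.00039366,
        0.00026978]), 'tau': array([-4.95592085e-04, -4.42344153e+01, -1.78025633e+01, -2.26052193e-04,
        8.37506843e-03,  2.94489233e-06]), 'tcp_pos': array([ 0.14722783, -0.60670106,  0.24732337]), 'tool_rot': array([ 9.92939640e-01,  1.18615745e-01,  6.80142044e-05, -1.08265278e-03]), 'force': array([0.00220736, 0.45725355, 0.70353209]), 'ft_torque': array([-0.00179344,  0.02715781,  0.05728908]), 'gripper_force': 0.0, 'finger_gap': 0.9979638919704772}
scene [[448.31925119614885, 0.0, 256.3322073966605], [0.0, 448.31925119614885, 193.29446250749427], [0.0, 0.0, 1.0]] [[-0.808, -0.26, 0.529, -0.127], [-0.589, 0.392, -0.707, 0.995], [-0.023, -0.882, -0.47, 0.752], [0.0, 0.0, 0.0, 1.0]]
top [[375.507609751537, 0.0, 254.62236186819513], [0.0, 375.507609751537, 193.10083420753], [0.0, 0.0, 1.0]] [[0.019, -0.994, 0.104, 0.49], [-1.0, -0.02, -0.013, 0.078], [0.015, -0.103, -0.995, 1.095], [0.0, 0.0, 0.0, 1.0]]
```

View pics/scene.png

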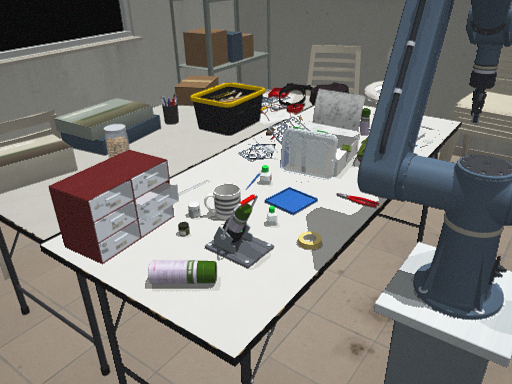

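View pics/top.png

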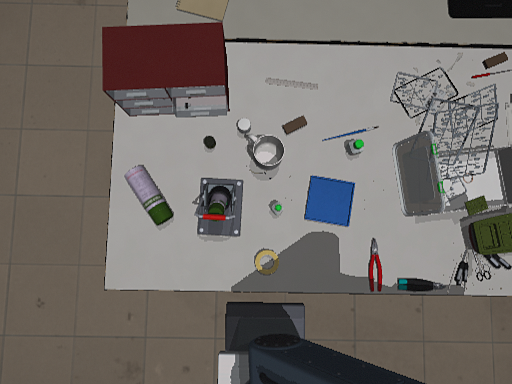

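The scene view shows the leaning can and holder at about (240,235), with the red grip at (248,200) and the tray at (290,200). In the top view the foot is at (219,207), the grip at (215,217), the tray at (330,200), a small bottle at (277,208) and the tape at (265,262). The can leans towards the robot (image down).

```bash
cat > h.py <<'E'
import numpy as np,cv2
def cloud(d,T=None):
    z=d["range_z"];v,u=np.indices(z.shape);K=d["mtx"]
    p=np.stack([(u-K[0,2])/K[0,0]*z,(v-K[1,2])/K[1,1]*z,z],-1)
    T=d["pose"] if T is None else T
    P=p@T[:3,:3].T+T[:3,3];P[z<=0]=np.nan
    return P
def hsv(d): return cv2.cvtColor(d["image"],cv2.COLOR_BGR2HSV)
E
python3 - <<'E'
from h import *
np.set_printoptions(precision=4,suppress=True)
for n in("top","scene"):
    d=np.load(n+".npz");P=cloud(d);H=hsv(d);h,s,v=[H[...,i].astype(int) for i in range(3)]
    fx=lambda m:(m.sum(),np.nanmedian(P[m],0),np.nanmin(P[m],0),np.nanmax(P[m],0))
    x,y,z=P[...,0],P[...,1],P[...,2]
    near=(abs(x-.475)<.13)&(abs(y-.17)<.1)
    red=near&((h<8)|(h>172))&(s>150)&(v>80)
    print(n,"red",*fx(red))
    pr=P[red];c=np.nanmean(pr,0);w=np.linalg.eigh(np.cov((pr-c)[~np.isnan(pr[:,0])].T));print(c,w[1][:,-1])
    g=near&(h>35)&(h<85)&(s>80)&(z>.05);print("green",*fx(g))
    b=(h>100)&(h<125)&(s>150)&(x>.3)&(x<.7)&(abs(y+.13)<.15)&(z<.05);print("blue",*fx(b))
    r=cv2.minAreaRect(P[b][:,:2].astype(np.float32));print(r)
    f=near&(z>.006)&(z<.014);print("foot",cv2.minAreaRect(P[f][:,:2].astype(np.float32)))
    bt=(h>35)&(h<85)&(s>80)&(x>.3)&(x<.65)&(y<.1)&(y>-.25)&(z>.03);print("caps",*fx(bt))
    u=np.s_[95:300,100:400] 
    o=d["image"][165:250,180:310] if n=="top" else d["image"][180:275,180:310]
    cv2.imwrite(f"pics/{n}2.png",cv2.resize(o,None,fx=6,fy=6,interpolation=cv2.INTER_CUBIC))
E
```

```text
top red 120 [0.5251 0.1666 0.175 ] [0.5196 0.1373 0.1437] [0.5335 0.1916 0.1793]
[0.5259 0.1655 0.1732] [ 0.0473  0.9965 -0.0688]
green 157 [0.5458 0.1622 0.1472] [0.5162 0.1403 0.0523] [0.569  0.1826 0.1711]
blue 1936 [ 0.5865 -0.1546  0.0037] [ 0.5151 -0.2262 -0.0036] [0.657  0.0196 0.0156]
((0.5958459377288818, -0.09657856822013855), (0.2456243932247162, 0.13012365996837616), 81.4173812866211)
foot ((0.5425970554351807, 0.1605813056230545), (0.1309639811515808, 0.12787896394729614), 88.32733917236328)
caps 34 [ 0.56   -0.0006  0.0584] [ 0.5518 -0.0106  0.0391] [0.5661 0.0079 0.0626]
scene red 66 [0.5209 0.1712 0.1746] [0.516  0.1417 0.1672] [0.5278 0.1988 0.1787]
[0.5214 0.17   0.1746] [-0.0189 -0.9997  0.0144]
green 182 [0.5319 0.1803 0.1383] [0.5148 0.1466 0.0509] [0.5634 0.1884 0.1519]
blue 760 [ 0.5846 -0.1525  0.0048] [ 0.3182 -0.2253 -0.011 ] [0.6596 0.0078 0.0152]
((0.4885101616382599, -0.10889376699924469), (0.2295525223016739, 0.3420115113258362), 89.35943603515625)
foot ((0.5396209359169006, 0.1666855812072754), (0.12831026315689087, 0.1253240555524826), 87.32061767578125)
caps 36 [0.5565 0.006  0.0572] [ 0.5495 -0.0049  0.0464] [0.5675 0.0123 0.0631]
```

View pics/scene2.png

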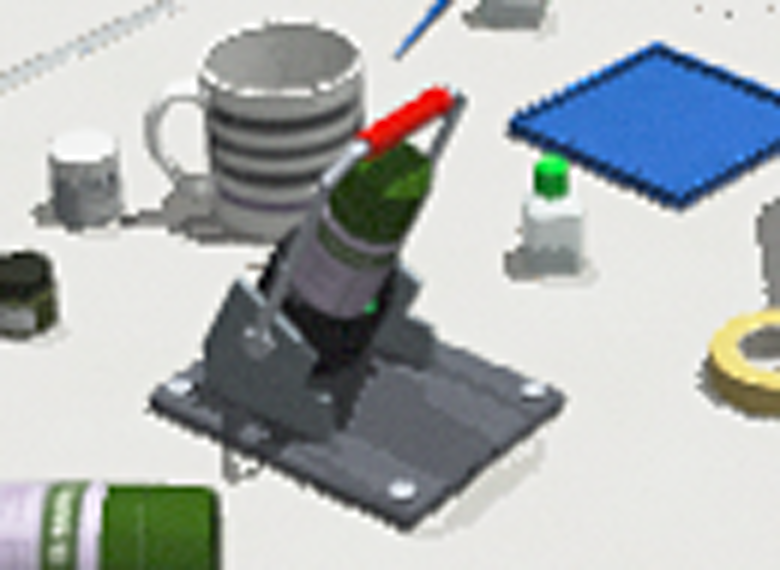

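View pics/top2.png

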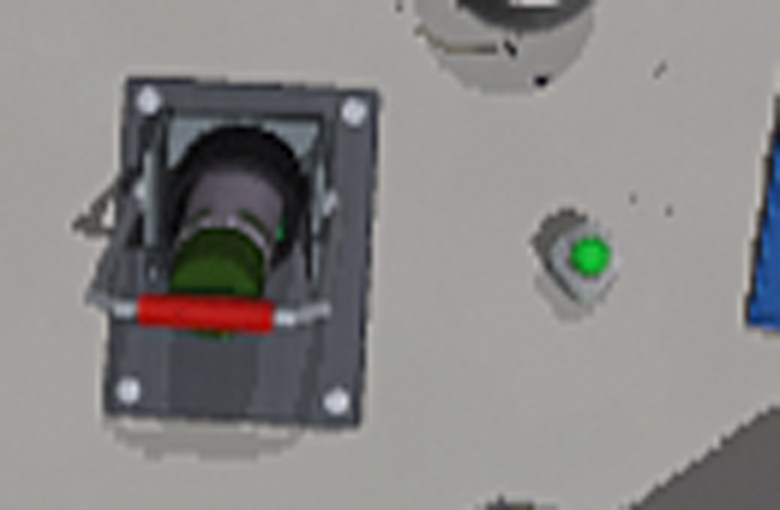

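The holder's front faces the robot (-x), yawed about -2.6°. The red bail stands over the cap, and a square bottle at (555,255 in the crop) stands between holder and tray. I'll go to a vantage point above the holder, turning the tool so that its closing axis runs along the holder's x.

```bash
python3 -m crank '[{"dp":[0.85,0.45,0.25],"angular":[0,0,8.2]},{"dp":[0.85,0.45,0.25],"angular":[0,0,8.2]},{"dp":[0.85,0.45,0.25],"angular":[0,0,8.2]},{"dp":[0.85,0.45,0.25],"angular":[0,0,8.2]},{"dp":[0.85,0.45,0.25],"angular":[0,0,8.2]},{"dp":[0.85,0.45,0.25],"angular":[0,0,8.2]},{"dp":[0.85,0.45,0.25],"angular":[0,0,8.2]},{"dp":[0.85,0.45,0.25],"angular":[0,0,8.2]},{"dp":[0.85,0.45,0.25],"angular":[0,0,8.2]},{"dp":[0.85,0.45,0.25],"angular":[0,0,0]},{"dp":[0.85,0.45,0.25],"angular":[0,0,0]},{"dp":[0.85,0.45,0.25],"angular":[0,0,0]}]' 1 40
python3 -m crank '[{"dp":[0,1,0],"angular":[0,0,0]},{"dp":[0,1,0],"angular":[0,0,0]},{"dp":[0,1,0],"angular":[0,0,0]},{"dp":[0,1,0],"angular":[0,0,0]},{"dp":[0,1,0],"angular":[0,0,0]},{"dp":[0,1,0],"angular":[0,0,0]},{"dp":[0,1,0],"angular":[0,0,0]},{"dp":[0,1,0],"angular":[0,0,0]},{"dp":[0,1,0],"angular":[0,0,0]},{"dp":[0,1,0],"angular":[0,0,0]},{"dp":[0,1,0],"angular":[0,0,0]},{"dp":[0,1,0],"angular":[0,0,0]},{"dp":[0,1,0],"angular":[0,0,0]},{"dp":[0,1,0],"angular":[0,0,0]},{"dp":[0,1,0],"angular":[0,0,0]},{"dp":[0,1,0],"angular":[0,0,0]},{"dp":[0,1,0],"angular":[0,0,0]},{"dp":[0,1,0],"angular":[0,0,0]},{"dp":[0,1,0],"angular":[0,0,0]},{"dp":[0,1,0],"angular":[0,0,0]}]'
python3 - <<'E'
from station import sense, vision
import cv2,numpy as np
from scipy.spatial.transform import Rotation as R
s=sense();d=vision.snapshot("wrist")
T=np.eye(4);T[:3,:3]=R.from_quat(s["tool_rot"]).as_matrix();T[:3,3]=s["tcp_pos"]
d=dict(d);d["pose"]=T@d["mount"];np.savez("w1.npz",**d);print(s["q"],s["tcp_pos"],d["pose"].round(3),d["mount"].round(3));cv2.imwrite("pics/w1.png",d["image"])
E
```

```text
t: 1.3
tcp_pos: [0.454, -0.4444, 0.338]
tool_rot: [0.723, 0.691, 0.0, -0.001]
force: [-0.4, -0.2, -0.2]
finger_gap: -0.004
gripper_force: 0.0
t: 3.3
tcp_pos: [0.4528, 0.1558, 0.338]
tool_rot: [0.723, 0.691, -0.0, -0.0]
force: [0.9, -0.8, -0.4]
finger_gap: 0.002
gripper_force: 0.0
[ 9.75580148e-02  2.21422652e-01  1.66527582e+00 -3.24710153e-05
  1.25568537e+00  1.42509238e-01] [0.45275761 0.15583245 0.33799968] [[ 0.999 -0.042 -0.015  0.456]
 [-0.045 -0.948 -0.315  0.236]
 [-0.001  0.316 -0.949  0.464]
 [ 0.     0.     0.     1.   ]] [[-0.    -0.949 -0.315  0.081]
 [ 1.    -0.    -0.    -0.001]
 [ 0.    -0.315  0.949 -0.126]
 [ 0.     0.     0.     1.   ]]
```

View pics/w1.png

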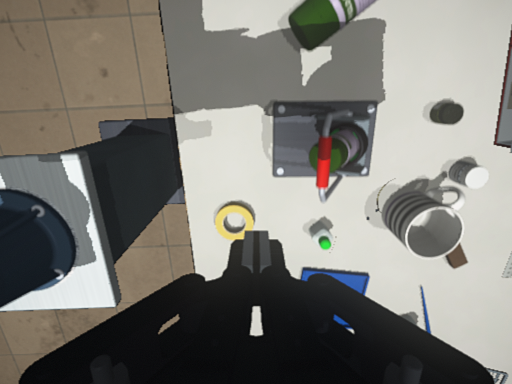

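The wrist view shows the foot with its corners at about (275,102) to (375,177), the grip at (324,163), the can at (345,150), the square bottle at (322,240) and the tray at (335,285). Next I fit the can and the grip.

```bash
cat > fit.py <<'E'
from h import *
from scipy.optimize import least_squares
np.set_printoptions(precision=4,suppress=True)
for n in("top","scene","w1"):
    d=np.load(n+".npz");P=cloud(d);H=hsv(d);h,s,v=[H[...,i].astype(int) for i in range(3)]
    x,y,z=P[...,0],P[...,1],P[...,2]
    near=(abs(x-.55)<.1)&(abs(y-.165)<.1)
    red=near&((h<8)|(h>172))&(s>150)&(v>60)&(z>.15); red=cv2.erode(red.astype(np.uint8),np.ones((2,2)))>0
    pr=P[red];c=d["pose"][:3,3]
    e=lambda p:np.hypot(*( (pr-[p[0],.166,p[1]])-np.outer((pr-[p[0],.166,p[1]])@[.045,.999,0],[.045,.999,0]))[:,[0,2]].T)-.007
    r=least_squares(e,[.523,.17],loss="soft_l1",f_scale=.002).x
    print(n,"grip x,z at y=.166:",r,"y range",np.percentile(pr[:,1],[1,50,99]))
    # can axis passes ; use olive cap + label
    ax=lambda yaw:np.array([-np.sin(np.radians(29))*np.cos(yaw),-np.sin(np.radians(29))*np.sin(yaw),np.cos(np.radians(29))])
    g=near&(z>.09)&(z<.17)&(h>35)&(h<85)&(s>80)&~(cv2.dilate(red.astype(np.uint8),np.ones((5,5)))>0)
    pc=P[g];a0=ax(-.045);q0=np.array([.557,.166,.111])
    def e2(p):
        q=pc-[p[0],p[1],.111];t=q@a0;return np.linalg.norm(q-np.outer(t,a0),axis=1)-.0207
    side=pc
    for k in range(3):
        r2=least_squares(e2,q0[:2],loss="soft_l1",f_scale=.002)
    q=pc-[r2.x[0],r2.x[1],.111];print("can axis at z=.111:",r2.x,len(pc),"t max",np.percentile(q@a0,[90,98]),"res",np.median(abs(r2.fun)))
    for nm,(X,Y,wd) in dict(tray=(.586,-.153,.09)).items():
        b=(h>100)&(h<125)&(s>150)&(abs(x-X)<wd)&(abs(y-Y)<wd)&(z<.02)
        print(nm,cv2.minAreaRect(P[b][:,:2].astype(np.float32)),np.median(P[b],0))
    f=near&(z>.004)&(z<.016)&(s<90);print("foot",cv2.minAreaRect(P[f][:,:2].astype(np.float32)))
E
python3 fit.py
```

```text
top grip x,z at y=.166: [0.5247 0.1695] y range [0.1397 0.1642 0.1884]
can axis at z=.111: [0.5475 0.1643] 146 t max [0.039  0.0403] res 0.001645769171333059
tray ((0.5870755910873413, -0.15423232316970825), (0.12902937829494476, 0.1301727592945099), 81.52095794677734) [ 0.5864 -0.1547  0.0037]
foot ((0.5512087941169739, 0.16407990455627441), (0.1989864557981491, 0.18560467660427094), 4.760014533996582)
scene grip x,z at y=.166: [0.5249 0.1697] y range [0.1438 0.172  0.1936]
can axis at z=.111: [0.5555 0.1655] 163 t max [0.0433 0.0446] res 0.002278644726219879
tray ((0.5840107798576355, -0.15105454623699188), (0.1354186236858368, 0.135822132229805), 81.59579467773438) [ 0.5848 -0.1527  0.0048]
foot ((0.5602849721908569, 0.16596415638923645), (0.12834320962429047, 0.16622622311115265), 87.6438980102539)
w1 grip x,z at y=.166: [0.5249 0.17  ] y range [0.1421 0.1678 0.1927]
can axis at z=.111: [0.5514 0.1595] 453 t max [0.0415 0.0419] res 0.0028421734390553927
tray ((0.5839321613311768, -0.15199866890907288), (0.12770362198352814, 0.12983283400535583), 80.22429656982422) [ 0.6187 -0.1096  0.0052]
foot ((0.5610326528549194, 0.163997083902359), (0.1237853541970253, 0.16458448767662048), 87.99581909179688)
```

```bash
cat > fit2.py <<'E'
from h import *
from scipy.optimize import least_squares
np.set_printoptions(precision=4,suppress=True)
A=[]
a0=np.array([-np.sin(np.radians(29))*np.cos(.04),np.sin(np.radians(29))*np.sin(.04),np.cos(np.radians(29))])
def sdf(p,pc,r=.0205):
    q=pc-[p[0],p[1],.111];t=q@a0;rad=np.linalg.norm(q-np.outer(t,a0),axis=1)-r;h=t-p[2]
    return np.where((rad>0)&(h>0),np.hypot(rad,h),np.maximum(rad,h))
for n in("top","scene","w1"):
    d=np.load(n+".npz");P=cloud(d);H=hsv(d);h,s,v=[H[...,i].astype(int) for i in range(3)]
    x,y,z=P[...,0],P[...,1],P[...,2]
    near=(abs(x-.55)<.06)&(abs(y-.165)<.05)
    g=near&(z>.1)&(z<.175)&(h>32)&(h<85)&(s>80)
    pc=P[g];A.append(pc)
    r=least_squares(sdf,[.557,.165,.045],loss="soft_l1",f_scale=.0015,args=(pc,))
    print(n,len(pc),r.x,np.median(abs(r.fun)),"grip-plane y off")
r=least_squares(sdf,[.557,.165,.045],loss="soft_l1",f_scale=.0015,args=(np.vstack(A),))
p=r.x;o=np.array([p[0],p[1],.111]);top=o+a0*p[2];print("all",p,"axis",a0,"cap top",top,"mid",top-.0605*a0,"base",top-.121*a0)
G=np.array([.5249,.166,.170]);print("pivot(from can)",top-.106*a0,"|grip-piv|",np.linalg.norm((G-(top-.106*a0))[[0,2]]),"theta",np.radians(29)-np.arctan2(-(G-(top-.106*a0))[0],(G-(top-.106*a0))[2]))
E
python3 fit2.py
```

```text
top 155 [0.5497 0.1647 0.039 ] 0.0006312511329155703 grip-plane y off
scene 176 [0.5513 0.1655 0.0401] 0.0011672606763769577 grip-plane y off
w1 493 [0.5502 0.1644 0.0401] 0.00042636659724739484 grip-plane y off
all [0.55   0.165  0.0398] axis [-0.4844  0.0194  0.8746] cap top [0.5307 0.1657 0.1458] mid [0.56   0.1646 0.0929] base [0.5893 0.1634 0.04  ]
pivot(from can) [0.582  0.1637 0.0531] |grip-piv| 0.13009038796900285 theta 0.051409313790659716
```

The fits agree: pivot (0.582, 0.164, 0.053), bail angle about 0.05, can mid (0.560, 0.165, 0.093). Next: bring the closed fingers down in front of the grip.

```bash
python3 -m crank '[{"dp":[0.2,0.05,-0.8],"angular":[0,0,0]},{"dp":[0.2,0.05,-0.9],"angular":[0,0,0]},{"dp":[0.2,0.05,-0.9],"angular":[0,0,0]},{"dp":[0.2,0.05,-0.9],"angular":[0,0,0]},{"dp":[0.2,0.05,-0.9],"angular":[0,0,0]},{"dp":[0.2,0.05,-0.9],"angular":[0,0,0]},{"dp":[0,0,-0.1],"angular":[0,0,0]},{"dp":[0,0,0],"angular":[0,0,0]}]' 1 40
python3 -m crank '[{"dp":[0.25,0,0],"angular":[0,0,0]},{"dp":[0.25,0,0.05],"angular":[0,0,0]},{"dp":[0.25,0,0.08],"angular":[0,0,0]},{"dp":[0.25,0,0.1],"angular":[0,0,0]},{"dp":[0.25,0,0.1],"angular":[0,0,0]},{"dp":[0.25,0,0.07],"angular":[0,0,0]},{"dp":[0,0,0],"angular":[0,0,0]}]'
```

```text
t: 4.15
tcp_pos: [0.4886, 0.1634, 0.1757]
tool_rot: [0.723, 0.691, -0.001, -0.001]
force: [0.8, -0.1, 0.5]
finger_gap: 0.002
gripper_force: 0.0
t: 4.85
tcp_pos: [0.5366, 0.1637, 0.1897]
tool_rot: [0.723, 0.691, 0.002, 0.001]
force: [-0.7, 0.5, -0.7]
finger_gap: -0.001
gripper_force: 0.0
```

```bash
python3 -m crank '[{"dp":[0.29,0,-0.02],"angular":[0,0,0]},{"dp":[0.29,0,0],"angular":[0,0,0]},{"dp":[0.29,0,0],"angular":[0,0,0]},{"dp":[0.29,0,-0.03],"angular":[0,0,0]},{"dp":[0.29,0,-0.03],"angular":[0,0,0]},{"dp":[0.29,0,-0.03],"angular":[0,0,0]},{"dp":[0.28,0,-0.1],"angular":[0,0,0]},{"dp":[0.28,0,-0.1],"angular":[0,0,0]},{"dp":[0.28,0,-0.1],"angular":[0,0,0]},{"dp":[0.26,0,-0.13],"angular":[0,0,0]},{"dp":[0.26,0,-0.13],"angular":[0,0,0]},{"dp":[0.26,0,-0.13],"angular":[0,0,0]},{"dp":[0.2,0,-0.14],"angular":[0,0,0]},{"dp":[0.2,0,-0.14],"angular":[0,0,0]},{"dp":[0,0,0],"angular":[0,0,0]}]'
python3 - <<'E'
from station import sense, vision
from h import *
s=sense();print(s["tcp_pos"],s["force"])
d=vision.snapshot("scene");P=cloud(d);H=hsv(d);h,sa,v=[H[...,i].astype(int) for i in range(3)]
m=((h<8)|(h>172))&(sa>150)&(v>60)&(abs(P[...,1]-.165)<.08)&(abs(P[...,0]-.6)<.14)&(P[...,2]>.1)
print(m.sum(),np.nanmedian(P[m],0))
E
```

```text
t: 6.35
tcp_pos: [0.6478, 0.1636, 0.1551]
tool_rot: [0.723, 0.691, 0.0, -0.0]
force: [0.3, -0.5, 0.0]
finger_gap: 0.001
gripper_force: 0.0
[0.64776809 0.16357055 0.15505542] [ 0.33699446 -0.50091005  0.03750966]
23 [0.6652137  0.18165027 0.15679728]
```

The bail is back at about 1.2 rad. Next: retreat, tilt the tool by 29° and open the gripper.

```bash
python3 -m crank '[{"dp":[-0.3,0,0.8],"angular":[0,0,0]},{"dp":[-0.3,0,0.8],"angular":[0,0,0]},{"dp":[-0.3,0,0.8],"angular":[0,0,0]},{"dp":[-0.3,0,0.8],"angular":[0,0,0]},{"dp":[-0.9,0.02,-0.3],"angular":[-0.29,-7.24,0]},{"dp":[-0.9,0.02,-0.4],"angular":[-0.29,-7.24,0]},{"dp":[-0.9,0.02,-0.4],"angular":[-0.29,-7.24,0]},{"dp":[-0.9,0.02,-0.4],"angular":[-0.29,-7.24,0]},{"dp":[0,0,0],"angular":[0,0,0]},{"dp":[0,0,0],"angular":[0,0,0]}]'
python3 -m crank '[{"dp":[0,0,0],"angular":[0,0,0]},{"dp":[0,0,0],"angular":[0,0,0]},{"dp":[0,0,0],"angular":[0,0,0]},{"dp":[0,0,0],"angular":[0,0,0]},{"dp":[0,0,0],"angular":[0,0,0]}]' 0 40
cat > st.py <<'E'
from station import sense,vision
import numpy as np
from scipy.spatial.transform import Rotation as R
np.set_printoptions(precision=4,suppress=True)
s=sense();M=R.from_quat(s["tool_rot"]).as_matrix();a=np.array([-.4844,.0194,.8746])
mid=np.array([.560,.1646,.0929])
q=s["tcp_pos"]-mid
print("t",s["t"],"tcp",s["tcp_pos"],"tool z",M[:,2],"y",M[:,1],"q",s["q"],"\nF",s["force"],"Fax",s["force"]@a,"Tq ax",s["ft_torque"]@a,"gap",s["finger_gap"],"gf",s["gripper_force"],"\nalong axis",q@a,"off axis",q-q@a*a)
E
python3 st.py
```

```text
t: 7.4
tcp_pos: [0.5106, 0.1642, 0.2093]
tool_rot: [0.704, 0.671, 0.158, 0.169]
force: [0.8, -0.4, 0.6]
finger_gap: 0.001
gripper_force: 0.0
t: 7.9
tcp_pos: [0.5128, 0.1639, 0.2096]
tool_rot: [0.704, 0.671, 0.159, 0.17]
force: [0.4, 0.2, 0.5]
finger_gap: 0.841
gripper_force: 0.0
t 7.9 tcp [0.5128 0.1639 0.2096] tool z [ 0.4521 -0.0263 -0.8916] y [ 0.8906 -0.0428  0.4528] q [ 0.1514  0.3801  1.9948 -0.3045  0.3195  0.4683] 
F [0.3589 0.1732 0.5148] Fax 0.2797839110795085 Tq ax -0.002504109584240964 gap 0.8414479639987021 gf 0.0 
along axis 0.12494567000030223 off axis [ 0.0133 -0.0031  0.0074]
```

```bash
python3 -m crank '[{"dp":[-0.22,0.05,-0.12],"angular":[0.16,-1.05,0.1]},{"dp":[-0.22,0.05,-0.12],"angular":[0.16,-1.05,0.1]},{"dp":[0,0,0],"angular":[0,0,0]},{"dp":[0,0,0],"angular":[0,0,0]}]' 0 40; python3 st.py
```

```text
t: 8.3
tcp_pos: [0.4993, 0.167, 0.2024]
tool_rot: [0.7, 0.668, 0.174, 0.18]
force: [0.3, 0.9, 0.5]
finger_gap: 1.0
gripper_force: 0.0
t 8.3 tcp [0.4993 0.167  0.2024] tool z [ 0.4841 -0.0195 -0.8748] y [ 0.8738 -0.0417  0.4845] q [ 0.1634  0.384   2.053  -0.4459  0.2293  0.6209] 
F [0.2826 0.8536 0.5255] Fax 0.339306431126584 Tq ax 0.03265688223788618 gap 0.9997239646272917 gf 0.0 
along axis 0.12519434249830652 off axis [-0.0001 -0.     -0.    ]
```

```bash
python3 -m crank '[{"dp":[0.296,-0.012,-0.534],"angular":[0,0,0]},{"dp":[0.296,-0.012,-0.534],"angular":[0,0,0]},{"dp":[0.296,-0.012,-0.534],"angular":[0,0,0]},{"dp":[0.296,-0.012,-0.534],"angular":[0,0,0]},{"dp":[0.296,-0.012,-0.534],"angular":[0,0,0]},{"dp":[0.296,-0.012,-0.534],"angular":[0,0,0]},{"dp":[0,0,0],"angular":[0,0,0]},{"dp":[0,0,0],"angular":[0,0,0]}]' 0 40; python3 st.py
python3 - <<'E'
from station import vision;import cv2
a=vision.snapshot("scene")["image"][150:275,170:330];cv2.imwrite("pics/s3.png",cv2.resize(a,None,fx=4.5,fy=4.5,interpolation=cv2.INTER_CUBIC))
E
```

```text
t: 9.1
tcp_pos: [0.5512, 0.1647, 0.1107]
tool_rot: [0.701, 0.668, 0.174, 0.18]
force: [0.2, -0.1, -0.7]
finger_gap: 1.004
gripper_force: 0.0
t 9.1 tcp [0.5512 0.1647 0.1107] tool z [ 0.4842 -0.0208 -0.8747] y [ 0.8737 -0.0424  0.4847] q [ 0.1395  0.6208  2.0063 -1.3968  0.0894  1.561 ] 
F [ 0.164  -0.1063 -0.6596] Fax -0.6583896108837597 Tq ax -0.07252750418255292 gap 1.0042332580397924 gf 0.0 
along axis 0.0198153602478094 off axis [ 0.0008 -0.0003  0.0005]
```

View pics/s3.png

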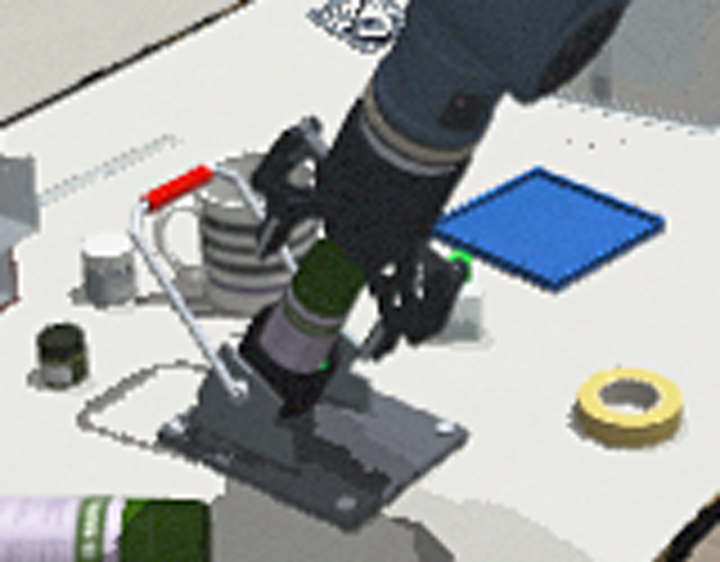

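The open fingers straddle the can with the closing axis front to back, the bail is well back at (180,185), and nothing touches. I'll close, then make the first twist cycle.

```bash
python3 -m crank '[{"dp":[0,0,0],"angular":[0,0,0]},{"dp":[0,0,0],"angular":[0,0,0]},{"dp":[0,0,0],"angular":[0,0,0]},{"dp":[0,0,0],"angular":[0,0,0]},{"dp":[0,0,0],"angular":[0,0,0]},{"dp":[0,0,0],"angular":[0,0,0]},{"dp":[0,0,0],"angular":[0,0,0]},{"dp":[0,0,0],"angular":[0,0,0]}]' 1 90; python3 st.py
python3 -m crank '[{"dp":[0,0,0],"angular":[-2.9,0.12,5.25]},{"dp":[0,0,0],"angular":[-2.9,0.12,5.25]},{"dp":[0,0,0],"angular":[-2.9,0.12,5.25]}]'; python3 st.py
```

```text
t: 9.95
tcp_pos: [0.5507, 0.1649, 0.1118]
tool_rot: [0.7, 0.668, 0.174, 0.181]
force: [-2.2, -0.5, 6.9]
finger_gap: 0.48
gripper_force: 89.8
t 9.95 tcp [0.5507 0.1649 0.1118] tool z [ 0.4854 -0.0203 -0.8741] y [ 0.8731 -0.0419  0.4858] q [ 0.1401  0.6184  2.0079 -1.402   0.0893  1.566 ] 
F [-2.2169 -0.4819  6.8895] Fax 7.09005350149218 Tq ax 0.01084967782022859 gap 0.4804762055874897 gf 89.7622561454773 
along axis 0.021018998030253734 off axis [ 0.0008 -0.0001  0.0005]
t: 10.25
tcp_pos: [0.5502, 0.1654, 0.1115]
tool_rot: [0.587, 0.77, 0.144, 0.205]
force: [-3.2, 0.7, 5.9]
finger_gap: 0.482
gripper_force: 89.7
t 10.25 tcp [0.5502 0.1654 0.1115] tool z [ 0.4847 -0.0188 -0.8745] y [0.8445 0.2704 0.4623] q [ 0.1402  0.6186  2.0086 -1.4031  0.0877  1.2517] 
F [-3.2021  0.7181  5.9252] Fax 6.7472598839465014 Tq ax -0.5150574273157761 gap 0.48208301776226753 gf 89.7343897819519 
along axis 0.021036341572273146 off axis [0.0004 0.0004 0.0002]
```

```bash
python3 -m crank '[{"dp":[-0.0073,0.0003,0.0131],"angular":[-2.9,0.12,5.25]},{"dp":[-0.0073,0.0003,0.0131],"angular":[-2.9,0.12,5.25]},{"dp":[-0.0073,0.0003,0.0131],"angular":[-2.9,0.12,5.25]},{"dp":[-0.0073,0.0003,0.0131],"angular":[-2.9,0.12,5.25]}]'; python3 st.py
python3 -m crank '[{"dp":[0,0,0],"angular":[2.9,-0.12,-5.25]},{"dp":[0,0,0],"angular":[2.9,-0.12,-5.25]},{"dp":[-0.0073,0.0003,0.0131],"angular":[2.9,-0.12,-5.25]},{"dp":[-0.0073,0.0003,0.0131],"angular":[2.9,-0.12,-5.25]},{"dp":[-0.0073,0.0003,0.0131],"angular":[2.9,-0.12,-5.25]},{"dp":[-0.0073,0.0003,0.0131],"angular":[2.9,-0.12,-5.25]},{"dp":[-0.0073,0.0003,0.0131],"angular":[2.9,-0.12,-5.25]},{"dp":[-0.0073,0.0003,0.0131],"angular":[2.9,-0.12,-5.25]},{"dp":[-0.0073,0.0003,0.0131],"angular":[2.9,-0.12,-5.25]},{"dp":[-0.0073,0.0003,0.0131],"angular":[2.9,-0.12,-5.25]},{"dp":[-0.0073,0.0003,0.0131],"angular":[2.9,-0.12,-5.25]},{"dp":[-0.0073,0.0003,0.0131],"angular":[2.9,-0.12,-5.25]},{"dp":[-0.0073,0.0003,0.0131],"angular":[2.9,-0.12,-5.25]},{"dp":[-0.0073,0.0003,0.0131],"angular":[2.9,-0.12,-5.25]}]'; python3 st.py
python3 - <<'E'
from station import vision;import cv2
a=vision.snapshot("scene")["image"][150:275,170:330];cv2.imwrite("pics/s4.png",cv2.resize(a,None,fx=4.5,fy=4.5,interpolation=cv2.INTER_CUBIC))
E
```

```text
t: 10.65
tcp_pos: [0.55, 0.1649, 0.1122]
tool_rot: [0.414, 0.875, 0.098, 0.23]
force: [3.3, 1.0, -4.9]
finger_gap: 0.478
gripper_force: 91.2
t 10.65 tcp [0.55   0.1649 0.1122] tool z [ 0.4842 -0.0196 -0.8747] y [0.6794 0.6384 0.3618] q [ 0.1398  0.6169  2.0084 -1.3758  0.0887  0.8052] 
F [ 3.3379  1.0169 -4.9448] Fax -5.921906153480607 Tq ax -0.362108807989986 gap 0.477749898702933 gf 91.20983663116931 
along axis 0.02170856580296837 off axis [ 0.0006 -0.0001  0.0003]
t: 12.05
tcp_pos: [0.5474, 0.165, 0.1166]
tool_rot: [0.894, 0.372, 0.226, 0.106]
force: [3.0, 0.9, -5.5]
finger_gap: 0.48
gripper_force: 91.7
t 12.05 tcp [0.5474 0.165  0.1166] tool z [ 0.4834 -0.0206 -0.8752] y [ 0.6172 -0.7009  0.3574] q [ 0.1414  0.6057  2.0115 -1.2808  0.0925  2.1807] 
F [ 2.9699  0.8994 -5.5433] Fax -6.269294324565774 Tq ax 0.3525030726043688 gap 0.47984497960419553 gf 91.68230443785433 
along axis 0.026862578856273436 off axis [ 0.0004 -0.0001  0.0002]
```

The axial load is about 6 N, as expected. I continue to and fro.

```bash
python3 -m crank '[{"dp":[0,0,0],"angular":[-2.9,0.12,5.25]},{"dp":[0,0,0],"angular":[-2.9,0.12,5.25]},{"dp":[-0.0073,0.0003,0.0131],"angular":[-2.9,0.12,5.25]},{"dp":[-0.0073,0.0003,0.0131],"angular":[-2.9,0.12,5.25]},{"dp":[-0.0073,0.0003,0.0131],"angular":[-2.9,0.12,5.25]},{"dp":[-0.0073,0.0003,0.0131],"angular":[-2.9,0.12,5.25]},{"dp":[-0.0073,0.0003,0.0131],"angular":[-2.9,0.12,5.25]},{"dp":[-0.0073,0.0003,0.0131],"angular":[-2.9,0.12,5.25]},{"dp":[-0.0073,0.0003,0.0131],"angular":[-2.9,0.12,5.25]},{"dp":[-0.0073,0.0003,0.0131],"angular":[-2.9,0.12,5.25]},{"dp":[-0.0073,0.0003,0.0131],"angular":[-2.9,0.12,5.25]},{"dp":[-0.0073,0.0003,0.0131],"angular":[-2.9,0.12,5.25]},{"dp":[-0.0073,0.0003,0.0131],"angular":[-2.9,0.12,5.25]},{"dp":[-0.0073,0.0003,0.0131],"angular":[-2.9,0.12,5.25]}]'; python3 st.py
python3 -m crank '[{"dp":[0,0,0],"angular":[2.9,-0.12,-5.25]},{"dp":[0,0,0],"angular":[2.9,-0.12,-5.25]},{"dp":[-0.0073,0.0003,0.0131],"angular":[2.9,-0.12,-5.25]},{"dp":[-0.0073,0.0003,0.0131],"angular":[2.9,-0.12,-5.25]},{"dp":[-0.0073,0.0003,0.0131],"angular":[2.9,-0.12,-5.25]},{"dp":[-0.0073,0.0003,0.0131],"angular":[2.9,-0.12,-5.25]},{"dp":[-0.0073,0.0003,0.0131],"angular":[2.9,-0.12,-5.25]},{"dp":[-0.0073,0.0003,0.0131],"angular":[2.9,-0.12,-5.25]},{"dp":[-0.0073,0.0003,0.0131],"angular":[2.9,-0.12,-5.25]},{"dp":[-0.0073,0.0003,0.0131],"angular":[2.9,-0.12,-5.25]},{"dp":[-0.0073,0.0003,0.0131],"angular":[2.9,-0.12,-5.25]},{"dp":[-0.0073,0.0003,0.0131],"angular":[2.9,-0.12,-5.25]},{"dp":[-0.0073,0.0003,0.0131],"angular":[2.9,-0.12,-5.25]},{"dp":[-0.0073,0.0003,0.0131],"angular":[2.9,-0.12,-5.25]}]'; python3 st.py
python3 - <<'E'
from station import vision;import cv2
a=vision.snapshot("scene")["image"][150:275,170:330];cv2.imwrite("pics/s5.png",cv2.resize(a,None,fx=4.5,fy=4.5,interpolation=cv2.INTER_CUBIC))
E
```

```text
t: 13.5
tcp_pos: [0.5448, 0.165, 0.1214]
tool_rot: [0.413, 0.876, 0.097, 0.23]
force: [2.9, -0.4, -4.5]
finger_gap: 0.478
gripper_force: 91.6
t 13.5 tcp [0.5448 0.165  0.1214] tool z [ 0.484  -0.0201 -0.8749] y [0.6788 0.6396 0.3608] q [ 0.1418  0.5939  2.0155 -1.2077  0.0945  0.6366] 
F [ 2.8562 -0.372  -4.5088] Fax -5.334161905446656 Tq ax -0.3027219303252314 gap 0.47762225615860976 gf 91.60077490378171 
along axis 0.03228175259578034 off axis [ 0.0005 -0.0003  0.0003]
t: 14.9
tcp_pos: [0.5421, 0.1652, 0.1261]
tool_rot: [0.894, 0.372, 0.226, 0.106]
force: [2.9, 0.9, -4.3]
finger_gap: 0.477
gripper_force: 91.8
t 14.9 tcp [0.5421 0.1652 0.1261] tool z [ 0.4834 -0.0206 -0.8752] y [ 0.6178 -0.7003  0.3577] q [ 0.1436  0.582   2.0186 -1.1219  0.0996  2.0221] 
F [ 2.8794  0.9085 -4.3212] Fax -5.156456143900038 Tq ax 0.3465412138248128 gap 0.4768616628805461 gf 91.811059769243 
along axis 0.03772782307323086 off axis [ 0.0003 -0.0001  0.0002]
```

View pics/s5.png

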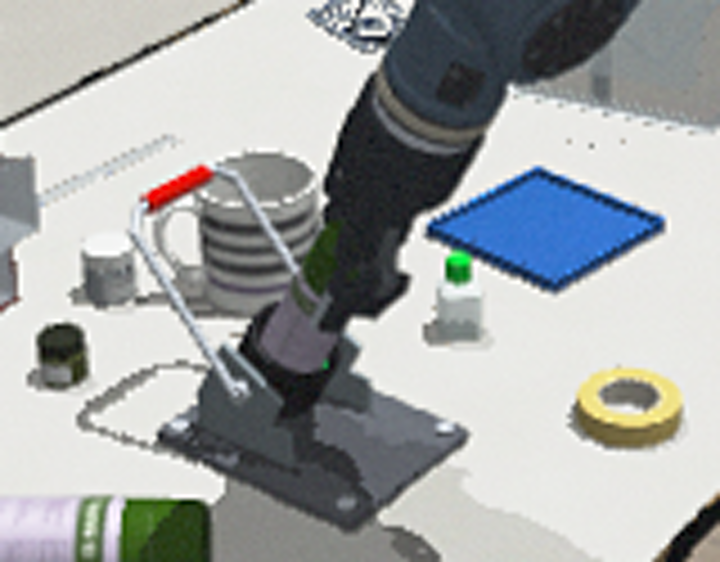

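The cup has not risen and the can is about 17 mm out. Two more sweeps.

```bash
python3 -m crank '[{"dp":[0,0,0],"angular":[-2.9,0.12,5.25]},{"dp":[0,0,0],"angular":[-2.9,0.12,5.25]},{"dp":[-0.0073,0.0003,0.0131],"angular":[-2.9,0.12,5.25]},{"dp":[-0.0073,0.0003,0.0131],"angular":[-2.9,0.12,5.25]},{"dp":[-0.0073,0.0003,0.0131],"angular":[-2.9,0.12,5.25]},{"dp":[-0.0073,0.0003,0.0131],"angular":[-2.9,0.12,5.25]},{"dp":[-0.0073,0.0003,0.0131],"angular":[-2.9,0.12,5.25]},{"dp":[-0.0073,0.0003,0.0131],"angular":[-2.9,0.12,5.25]},{"dp":[-0.0073,0.0003,0.0131],"angular":[-2.9,0.12,5.25]},{"dp":[-0.0073,0.0003,0.0131],"angular":[-2.9,0.12,5.25]},{"dp":[-0.0073,0.0003,0.0131],"angular":[-2.9,0.12,5.25]},{"dp":[-0.0073,0.0003,0.0131],"angular":[-2.9,0.12,5.25]},{"dp":[-0.0073,0.0003,0.0131],"angular":[-2.9,0.12,5.25]},{"dp":[-0.0073,0.0003,0.0131],"angular":[-2.9,0.12,5.25]}]'; python3 st.py
python3 -m crank '[{"dp":[0,0,0],"angular":[2.9,-0.12,-5.25]},{"dp":[0,0,0],"angular":[2.9,-0.12,-5.25]},{"dp":[-0.0073,0.0003,0.0131],"angular":[2.9,-0.12,-5.25]},{"dp":[-0.0073,0.0003,0.0131],"angular":[2.9,-0.12,-5.25]},{"dp":[-0.0073,0.0003,0.0131],"angular":[2.9,-0.12,-5.25]},{"dp":[-0.0073,0.0003,0.0131],"angular":[2.9,-0.12,-5.25]},{"dp":[-0.0073,0.0003,0.0131],"angular":[2.9,-0.12,-5.25]},{"dp":[-0.0073,0.0003,0.0131],"angular":[2.9,-0.12,-5.25]},{"dp":[-0.0073,0.0003,0.0131],"angular":[2.9,-0.12,-5.25]},{"dp":[-0.0073,0.0003,0.0131],"angular":[2.9,-0.12,-5.25]},{"dp":[-0.0073,0.0003,0.0131],"angular":[2.9,-0.12,-5.25]},{"dp":[-0.0073,0.0003,0.0131],"angular":[2.9,-0.12,-5.25]},{"dp":[-0.0073,0.0003,0.0131],"angular":[2.9,-0.12,-5.25]},{"dp":[-0.0073,0.0003,0.0131],"angular":[2.9,-0.12,-5.25]}]'; python3 st.py
```

```text
t: 16.35
tcp_pos: [0.5395, 0.1652, 0.131]
tool_rot: [0.412, 0.876, 0.097, 0.231]
force: [2.7, 0.2, -4.1]
finger_gap: 0.479
gripper_force: 91.6
t 16.35 tcp [0.5395 0.1652 0.131 ] tool z [ 0.4841 -0.0199 -0.8748] y [0.6773 0.6414 0.3603] q [ 0.1442  0.5699  2.0223 -1.0552  0.1028  0.4829] 
F [ 2.7238  0.1961 -4.1312] Fax -4.928810139779832 Tq ax -0.18014956542694827 gap 0.4794717156299234 gf 91.63313818280585 
along axis 0.0432324486733347 off axis [ 0.0005 -0.0002  0.0003]
t: 17.75
tcp_pos: [0.5359, 0.1652, 0.1356]
tool_rot: [0.894, 0.372, 0.226, 0.106]
force: [-0.2, 0.1, -2.1]
finger_gap: 0.475
gripper_force: 92.2
t 17.75 tcp [0.5359 0.1652 0.1356] tool z [ 0.4826 -0.0212 -0.8756] y [ 0.6176 -0.7006  0.3574] q [ 0.1459  0.5573  2.0263 -0.98    0.11    1.8819] 
F [-0.1779  0.105  -2.0515] Fax -1.7060296342721646 Tq ax -0.041070261203748716 gap 0.47467461117891124 gf 92.16049534035847 
along axis 0.0490155672793865 off axis [-0.0003 -0.0003 -0.0002]
```

The can is free. I draw it clear, lift it and bring it upright.

```bash
python3 -m crank '[{"dp":[-0.129,0.005,0.233],"angular":[0,0,0]},{"dp":[-0.129,0.005,0.233],"angular":[0,0,0]},{"dp":[-0.129,0.005,0.233],"angular":[0,0,0]},{"dp":[-0.129,0.005,0.233],"angular":[0,0,0]},{"dp":[0,0,0.4],"angular":[0,0,0]},{"dp":[0,0,0.6],"angular":[0,0,0]},{"dp":[0,0,0.6],"angular":[0,0,0]},{"dp":[0,0,0.6],"angular":[0,0,0]},{"dp":[0,0,0.4],"angular":[0,0,0]},{"dp":[0.2,0,0],"angular":[0.19,4.83,0]},{"dp":[0.2,0,0],"angular":[0.19,4.83,0]},{"dp":[0.2,0,0],"angular":[0.19,4.83,0]},{"dp":[0.2,0,0],"angular":[0.19,4.83,0]},{"dp":[0.2,0,0],"angular":[0.19,4.83,0]},{"dp":[0.2,0,0],"angular":[0.19,4.83,0]},{"dp":[0,0,0],"angular":[0,0,0]},{"dp":[0,0,0],"angular":[0,0,0]}]'; python3 st.py
```

```text
t: 19.45
tcp_pos: [0.5562, 0.1659, 0.2409]
tool_rot: [0.923, 0.386, -0.001, 0.0]
force: [0.0, -0.4, -2.0]
finger_gap: 0.48
gripper_force: 92.1
t 19.45 tcp [0.5562 0.1659 0.2409] tool z [-0.0021 -0.0017 -1.    ] y [ 0.7119 -0.7022 -0.0003] q [ 0.0982  0.4769  1.5533 -0.0016  1.1136  0.8774] 
F [ 0.0019 -0.448  -1.9651] Fax -1.728235316320723 Tq ax 0.014604485380600718 gap 0.4800274247497931 gf 92.09969371324405 
along axis 0.13132031344327255 off axis [ 0.0598 -0.0012  0.0332]
```

```bash
python3 -m crank '[{"dp":[0.06,-0.4,0],"angular":[0,0,0]},{"dp":[0.06,-0.76,0],"angular":[0,0,0]},{"dp":[0.06,-0.8,0],"angular":[0,0,0]},{"dp":[0.06,-0.8,0],"angular":[0,0,0]},{"dp":[0.06,-0.8,0],"angular":[0,0,0]},{"dp":[0.07,-0.8,0],"angular":[0,0,0]},{"dp":[0.07,-0.8,0],"angular":[0,0,0]},{"dp":[0.07,-0.8,0],"angular":[0,0,0]},{"dp":[0.07,-0.8,0],"angular":[0,0,0]},{"dp":[0.07,-0.8,0],"angular":[0,0,0]},{"dp":[0.08,-0.8,0],"angular":[0,0,0]},{"dp":[0.08,-0.8,0],"angular":[0,0,0]},{"dp":[0.08,-0.8,0],"angular":[0,0,0]},{"dp":[0.08,-0.67,0],"angular":[0,0,0]},{"dp":[0,0,0],"angular":[0,0,0]},{"dp":[0,0,-0.8],"angular":[0,0,0]},{"dp":[0,0,-0.8],"angular":[0,0,0]},{"dp":[0,0,-0.7],"angular":[0,0,0]},{"dp":[0,0,-0.5],"angular":[0,0,0]},{"dp":[0,0,0],"angular":[0,0,0]}]'; python3 st.py
python3 - <<'E'
from station import vision;import cv2
d=vision.snapshot("scene");import numpy as np;np.savez("s6.npz",**d);a=d["image"][120:260,200:360];cv2.imwrite("pics/s6.png",cv2.resize(a,None,fx=4.2,fy=4.2,interpolation=cv2.INTER_CUBIC))
E
```

```text
t: 21.45
tcp_pos: [0.584, -0.1512, 0.1554]
tool_rot: [0.923, 0.386, -0.003, -0.002]
force: [0.1, -0.4, -1.4]
finger_gap: 0.483
gripper_force: 92.1
t 21.45 tcp [ 0.584  -0.1512  0.1554] tool z [-0.0068  0.0014 -1.    ] y [ 0.7116 -0.7025 -0.0058] q [-0.4376  0.617   1.567  -0.002   0.9644  0.3425] 
F [ 0.0794 -0.3514 -1.4079] Fax -1.2766362321750973 Tq ax 0.0066473598885499925 gap 0.48258511812121446 gf 92.09919683053158 
along axis 0.036906597453393905 off axis [ 0.0418 -0.3165  0.0302]
```

View pics/s6.png

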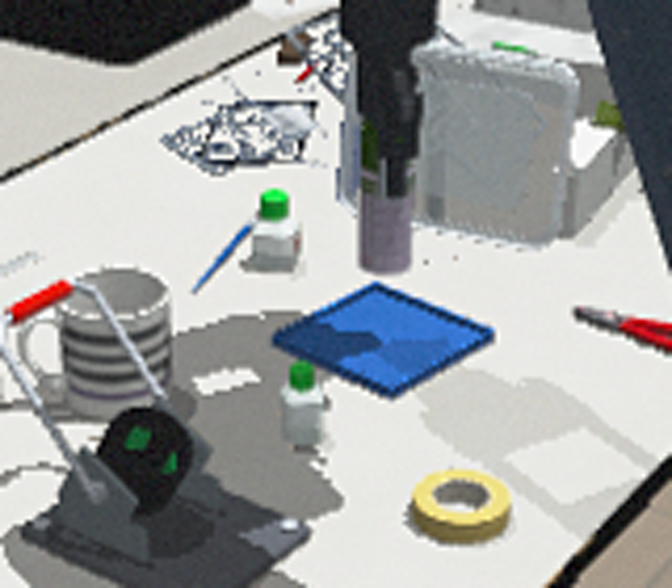

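The can hangs upright over the tray (base near (385,270) in the crop), and the cup is empty and seated. Lowering.

```bash
python3 -m crank '[{"dp":[0,0,-0.4],"angular":[0,0,0]},{"dp":[0,0,-0.5],"angular":[0,0,0]},{"dp":[0,0,-0.5],"angular":[0,0,0]},{"dp":[0,0,-0.4],"angular":[0,0,0]},{"dp":[0,0,-0.2],"angular":[0,0,0]},{"dp":[0,0,0],"angular":[0,0,0]},{"dp":[0,0,-0.05],"angular":[0,0,0]},{"dp":[0,0,-0.05],"angular":[0,0,0]},{"dp":[0,0,-0.05],"angular":[0,0,0]},{"dp":[0,0,-0.05],"angular":[0,0,0]},{"dp":[0,0,0],"angular":[0,0,0]}]'; python3 st.py | head -3
```

```text
t: 22.6
tcp_pos: [0.5862, -0.1529, 0.0916]
tool_rot: [0.923, 0.385, -0.001, 0.0]
force: [0.4, -0.2, -1.8]
finger_gap: 0.48
gripper_force: 92.1
t 22.6 tcp [ 0.5862 -0.1529  0.0916] tool z [-0.0012 -0.0015 -1.    ] y [ 0.711  -0.7032  0.0002] q [-0.4385  0.7108  1.6006 -0.0026  0.8307  0.3431] 
F [ 0.4489 -0.1912 -1.7749] Fax -1.773432767636323 Tq ax -0.036896228797260316 gap 0.4796121183689495 gf 92.09943893481977 
along axis -0.019954491329967683 off axis [ 0.0165 -0.3171  0.0162]
```

```bash
python3 -m crank '[{"dp":[0,0,-0.04],"angular":[0,0,0]},{"dp":[0,0,-0.04],"angular":[0,0,0]},{"dp":[0,0,-0.04],"angular":[0,0,0]},{"dp":[0,0,0],"angular":[0,0,0]}]'
python3 -m crank '[{"dp":[0,0,-0.03],"angular":[0,0,0]},{"dp":[0,0,-0.02],"angular":[0,0,0]},{"dp":[0,0,0],"angular":[0,0,0]}]'
```

```text
t: 23.0
tcp_pos: [0.5861, -0.1528, 0.0878]
tool_rot: [0.923, 0.385, -0.001, 0.0]
force: [-0.6, 0.1, -1.9]
finger_gap: 0.479
gripper_force: 92.1
t: 23.3
tcp_pos: [0.5862, -0.1529, 0.0865]
tool_rot: [0.923, 0.385, -0.001, 0.0]
force: [0.1, 0.3, -1.8]
finger_gap: 0.479
gripper_force: 92.1
```

```bash
python3 -m crank '[{"dp":[0,0,-0.03],"angular":[0,0,0]},{"dp":[0,0,0],"angular":[0,0,0]}]'
python3 -m crank '[{"dp":[0,0,-0.03],"angular":[0,0,0]},{"dp":[0,0,0],"angular":[0,0,0]}]'
```

```text
t: 23.5
tcp_pos: [0.5864, -0.153, 0.0858]
tool_rot: [0.923, 0.385, -0.001, 0.001]
force: [-0.0, 0.4, -0.7]
finger_gap: 0.481
gripper_force: 92.6
t: 23.7
tcp_pos: [0.5864, -0.153, 0.0858]
tool_rot: [0.923, 0.385, -0.001, 0.001]
force: [-1.8, 0.3, 5.0]
finger_gap: 0.48
gripper_force: 93.1
```

Contact. Release and rise.

```bash
python3 -m crank '[{"dp":[0,0,0],"angular":[0,0,0]},{"dp":[0,0,0],"angular":[0,0,0]}]' - 20
python3 -m crank '[{"dp":[0,0,0],"angular":[0,0,0]},{"dp":[0,0,0],"angular":[0,0,0]},{"dp":[0,0,0],"angular":[0,0,0]},{"dp":[0,0,0],"angular":[0,0,0]},{"dp":[0,0,0],"angular":[0,0,0]},{"dp":[0,0,0],"angular":[0,0,0]},{"dp":[0,0,0],"angular":[0,0,0]},{"dp":[0,0,0.3],"angular":[0,0,0]},{"dp":[0,0,0.6],"angular":[0,0,0]},{"dp":[0,0,0.8],"angular":[0,0,0]},{"dp":[0,0,0.8],"angular":[0,0,0]},{"dp":[0,0,0.8],"angular":[0,0,0]},{"dp":[0,0,0.8],"angular":[0,0,0]},{"dp":[0,0,0.8],"angular":[0,0,0]},{"dp":[0,0,0.8],"angular":[0,0,0]},{"dp":[0,0,0],"angular":[0,0,0]}]' 0 40
python3 st.py|head -1
python3 - <<'E'
from station import vision;from h import *
d=vision.snapshot("scene");P=cloud(d);H=hsv(d);h,s,v=[H[...,i].astype(int) for i in range(3)]
x,y,z=P[...,0],P[...,1],P[...,2]
m=(abs(x-.585)<.05)&(abs(y+.153)<.05)&(z>.01)&(z<.14)
for lo,hi in((.015,.05),(.05,.09),(.09,.14)):
    k=m&(z>lo)&(z<hi);print(k.sum(),np.nanmedian(P[k],0).round(4))
r=((h<8)|(h>172))&(s>150)&(v>60)&(abs(y-.165)<.08)&(abs(x-.6)<.14)&(z>.1)
print("grip",np.nanmedian(P[r],0),P[r].min(0),P[r].max(0))
E
```

```text
t: 23.9
tcp_pos: [0.5864, -0.153, 0.0858]
tool_rot: [0.923, 0.385, -0.001, 0.001]
force: [-0.7, 0.8, 5.2]
finger_gap: 0.477
gripper_force: 93.1
t: 25.5
tcp_pos: [0.5883, -0.1538, 0.2603]
tool_rot: [0.923, 0.385, 0.002, 0.004]
force: [0.4, -0.5, 0.6]
finger_gap: 0.994
gripper_force: 0.0
t 25.5 tcp [ 0.5883 -0.1538  0.2603] tool z [ 0.007  -0.0054 -1.    ] y [ 0.7111 -0.703   0.0087] q [-0.4383  0.4884  1.4694 -0.0021  1.1752  0.3421] 
114 [ 0.5749 -0.1348  0.0322]
138 [ 0.5742 -0.1361  0.0704]
166 [ 0.577  -0.1387  0.1134]
grip [0.66301485 0.16461916 0.15660332] [0.65881598 0.13781874 0.15050074] [0.67178681 0.19117957 0.16116045]
```

```bash
python3 -m crank '[{"dp":[0.25,0.6,0],"angular":[0,0,8.4]},{"dp":[0.29,0.76,0],"angular":[0,0,8.4]},{"dp":[0.29,0.76,0],"angular":[0,0,8.4]},{"dp":[0.29,0.76,0],"angular":[0,0,8.4]},{"dp":[0.29,0.76,0],"angular":[0,0,8.4]},{"dp":[0.29,0.76,0],"angular":[0,0,0]},{"dp":[0.29,0.76,0],"angular":[0,0,0]},{"dp":[0.29,0.76,0],"angular":[0,0,0]},{"dp":[0.29,0.76,0],"angular":[0,0,0]},{"dp":[0.29,0.76,0],"angular":[0,0,0]},{"dp":[0.29,0.76,0],"angular":[0,0,0]},{"dp":[0.29,0.76,0],"angular":[0,0,0]},{"dp":[0.29,0.76,0],"angular":[0,0,0]},{"dp":[0.29,0.76,0],"angular":[0,0,0]},{"dp":[0,0.2,0],"angular":[0,0,0]},{"dp":[0,0,0],"angular":[0,0,0]}]' 1 40; python3 st.py|head -1
python3 - <<'E'
from h import *
for n in("top","w1"):
    P=cloud(np.load(n+".npz")).reshape(-1,3)
    for x0 in np.arange(.66,.86,.02):
        m=(abs(P[:,0]-x0)<.01)&(P[:,1]>.1)&(P[:,1]<.23)
        if m.sum(): print(n,round(x0,2),P[m,2].max().round(3),P[m][P[m,2].argmax(),1].round(3))
E
```

```text
t: 27.15
tcp_pos: [0.7058, 0.1682, 0.254]
tool_rot: [0.723, 0.691, -0.002, -0.0]
force: [-0.6, 0.1, -0.7]
finger_gap: -0.001
gripper_force: 0.0
t 27.15 tcp [0.7058 0.1682 0.254 ] tool z [-0.0029 -0.0025 -1.    ] y [ 0.999  -0.0451 -0.0028] q [ 0.0813  0.667   1.1395 -0.0023  1.3382  0.1269] 
top 0.66 0.005 0.213
top 0.68 0.005 0.126
top 0.7 0.005 0.109
top 0.72 0.006 0.224
top 0.74 0.037 0.209
top 0.76 0.039 0.204
top 0.78 0.045 0.11
top 0.8 0.134 0.205
top 0.82 0.134 0.163
top 0.84 0.208 0.166
w1 0.66 0.002 0.139
w1 0.68 0.002 0.212
w1 0.7 0.002 0.189
w1 0.72 0.002 0.209
w1 0.74 0.036 0.212
w1 0.76 0.036 0.19
w1 0.78 0.044 0.106
w1 0.8 0.074 0.163
w1 0.82 0.076 0.147
w1 0.84 0.034 0.158
```

```bash
python3 -m crank '[{"dp":[0,0,-0.6],"angular":[0,0,0]},{"dp":[0,0,-0.8],"angular":[0,0,0]},{"dp":[0,0,-0.8],"angular":[0,0,0]},{"dp":[0,0,-0.7],"angular":[0,0,0]},{"dp":[0,0,-0.3],"angular":[0,0,0]},{"dp":[0,0,0],"angular":[0,0,0]}]'
python3 -m crank '[{"dp":[-0.3,0,0],"angular":[0,0,0]},{"dp":[-0.3,0,0],"angular":[0,0,0]},{"dp":[-0.275,0,0.167],"angular":[0,0,0]},{"dp":[-0.275,0,0.167],"angular":[0,0,0]},{"dp":[-0.275,0,0.167],"angular":[0,0,0]},{"dp":[-0.275,0,0.167],"angular":[0,0,0]},{"dp":[-0.28,0,0.09],"angular":[0,0,0]},{"dp":[-0.28,0,0.09],"angular":[0,0,0]},{"dp":[-0.28,0,0.09],"angular":[0,0,0]},{"dp":[-0.29,0,0.02],"angular":[0,0,0]},{"dp":[-0.29,0,0.02],"angular":[0,0,0]},{"dp":[-0.29,0,0.02],"angular":[0,0,0]},{"dp":[-0.29,0,-0.03],"angular":[0,0,0]},{"dp":[-0.29,0,-0.03],"angular":[0,0,0]},{"dp":[-0.29,0,-0.03],"angular":[0,0,0]},{"dp":[-0.3,0,-0.08],"angular":[0,0,0]},{"dp":[-0.3,0,-0.08],"angular":[0,0,0]},{"dp":[0,0,0],"angular":[0,0,0]}]'
```

```text
t: 27.75
tcp_pos: [0.7054, 0.1662, 0.1578]
tool_rot: [0.724, 0.69, -0.002, -0.0]
force: [-0.1, 0.4, -0.6]
finger_gap: 0.002
gripper_force: 0.0
t: 29.55
tcp_pos: [0.5581, 0.1674, 0.1814]
tool_rot: [0.723, 0.691, -0.002, -0.0]
force: [-0.1, 0.3, 0.1]
finger_gap: -0.0
gripper_force: 0.0
```

Now slowly to the stop, watching the force.

```bash
python3 -m crank '[{"dp":[-0.15,0,-0.07],"angular":[0,0,0]},{"dp":[-0.15,0,-0.07],"angular":[0,0,0]},{"dp":[-0.15,0,-0.07],"angular":[0,0,0]},{"dp":[0,0,0],"angular":[0,0,0]}]'
python3 -m crank '[{"dp":[-0.1,0,-0.05],"angular":[0,0,0]},{"dp":[-0.1,0,-0.05],"angular":[0,0,0]},{"dp":[0,0,0],"angular":[0,0,0]}]'
python3 - <<'E'
from station import vision;from h import *
d=vision.snapshot("scene");P=cloud(d);H=hsv(d);h,s,v=[H[...,i].astype(int) for i in range(3)]
x,y,z=P[...,0],P[...,1],P[...,2]
r=((h<8)|(h>172))&(s>150)&(v>60)&(abs(y-.165)<.08)&(abs(x-.58)<.14)&(z>.1)
print("grip",r.sum(),np.nanmedian(P[r],0),P[r].min(0),P[r].max(0))
E
```

```text
t: 29.95
tcp_pos: [0.5459, 0.1675, 0.1754]
tool_rot: [0.723, 0.69, -0.001, 0.0]
force: [-0.1, 0.1, -0.5]
finger_gap: -0.004
gripper_force: 0.0
t: 30.25
tcp_pos: [0.5414, 0.1675, 0.1731]
tool_rot: [0.723, 0.69, 0.0, 0.001]
force: [1.7, 0.5, -0.8]
finger_gap: 0.001
gripper_force: 0.9
grip 68 [0.51583222 0.16971282 0.17245609] [0.46411284 0.1080922  0.16730317] [0.52732459 0.19731193 0.4639494 ]
```

```bash
python3 -m crank '[{"dp":[-0.06,0,-0.03],"angular":[0,0,0]},{"dp":[-0.06,0,-0.03],"angular":[0,0,0]},{"dp":[0,0,0],"angular":[0,0,0]}]'
```

```text
t: 30.6
tcp_pos: [0.5411, 0.1675, 0.1728]
tool_rot: [0.723, 0.69, 0.003, 0.004]
force: [5.8, -0.3, 3.5]
finger_gap: 0.001
gripper_force: 3.2
```

At the stop: the force rises and the tool stays put. Back away, up and clear, then check.

```bash
python3 -m crank '[{"dp":[0.2,0,0],"angular":[0,0,0]},{"dp":[0.3,0,0.1],"angular":[0,0,0]},{"dp":[0.3,0,0.6],"angular":[0,0,0]},{"dp":[0,0,0.8],"angular":[0,0,0]},{"dp":[0,0,0.8],"angular":[0,0,0]},{"dp":[0,0,0.8],"angular":[0,0,0]},{"dp":[0,0,0.8],"angular":[0,0,0]},{"dp":[0,0,0.8],"angular":[0,0,0]},{"dp":[0,0,0],"angular":[0,0,0]},{"dp":[0,0,0],"angular":[0,0,0]}]'
python3 - <<'E'
from station import vision;from h import *
d=vision.snapshot("scene");P=cloud(d);H=hsv(d);h,s,v=[H[...,i].astype(int) for i in range(3)]
x,y,z=P[...,0],P[...,1],P[...,2]
r=((h<8)|(h>172))&(s>150)&(v>60)&(abs(y-.165)<.05)&(abs(x-.53)<.08)&(z>.1)&(z<.25)
print("grip",r.sum(),np.nanmedian(P[r],0));a=d["image"][120:275,170:350];cv2.imwrite("pics/s7.png",cv2.resize(a,None,fx=3.8,fy=3.8,interpolation=cv2.INTER_CUBIC))
E
```

```text
t: 31.6
tcp_pos: [0.5608, 0.1674, 0.3116]
tool_rot: [0.723, 0.69, -0.001, 0.0]
force: [-0.8, -0.6, -0.9]
finger_gap: 0.004
gripper_force: 0.0
grip 63 [0.51597366 0.17087077 0.17221336]
```

View pics/s7.png

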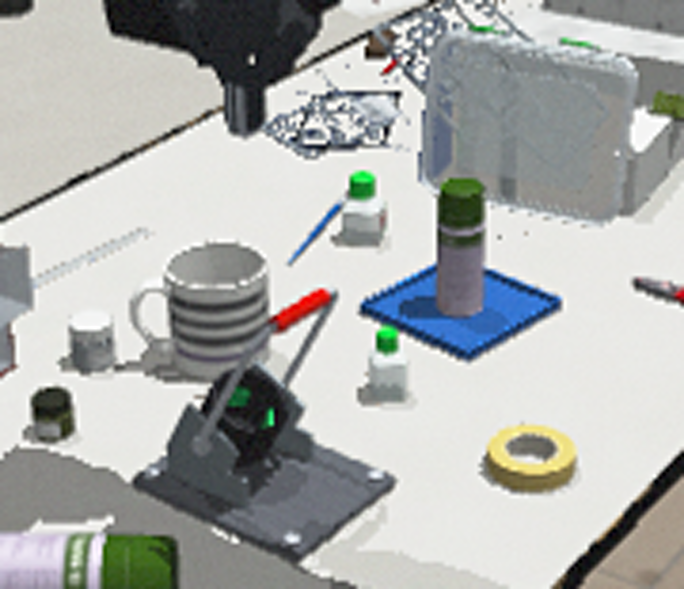

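The can stands upright mid-tray at (462,255), the bail is at its forward stop over the empty cup at (300,310), and the tape, bottles and pot are undisturbed.

```bash
python3 -c "
from station import order
print(order.sign_off())"
```

```text
the job is handed in; nothing more can be done
None
```

The job is handed in at about 32 s: the can was twisted free with the cup showing no lift in the pictures and stands upright in the middle of the tray, the bail is back at its forward stop, and the tape roll, bottles and paint pot were left alone.

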